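# Battery up a warning beacon and hold its head in the lamp-test position

### The arm

A 6-joint arm with a two-finger parallel gripper is mounted at the origin on the work surface. World frame = base frame: x ahead of the robot, y to its left, z up, the work surface at z = 0. Lengths are in m, angles in rad, forces in N, time in s.
With the tool pointing down it reaches from about 0.3 to 0.85 m from the base axis. Payload 4.2 kg.
Tool frame: the origin (TCP) lies between the finger pads; the fingertips stand nose_length ahead of it and the grasp point (between the pads) is the TCP (nose_length is the distance from the TCP to the fingertips, in m); z points along the fingers, y is the direction in which the jaws open and shut (so a half turn about z gives the same grasp; the last joint's range is limited). The gripper opens to 91 mm and grips with 3 to 60 N. Pads are 32 mm wide; open, the fingers measure 118 mm over their backs; the gripper's body (76 mm by 178 mm) begins 60 mm behind the grasp point.
Start: joints at [1.291, 0.32, 1.565, -0, 1.257, -0.02], TCP at [0.148, 0.556, 0.233] pointing down, gripper open.
Joint ranges: [-3.11, 3.11], [-0.84, 2.01], [0.21, 2.61], [-1.34, 4.49], [0.05, 2.63], [-2.56, 2.56]. Speed limits (rad/s): [2.57, 2.57, 3.14, 3.14, 3.14, 3.14].

### API

Orientations are given as a unit quaternion [x, y, z, w].
In Python, from cell import sense, capture, hand_in, nose_length gives the robot as it stands.
- The arm moves only by the tool apply_moves, never from a script. Its argument "deltas" is a list of rows, each a list of 2 entries, a list of its own where there are three numbers: the shift along the tool's x, y, z scaled (see below), then the turn about the tool's z scaled (see below). A call has exactly 8 rows; each row is the pose to reach, as a shift and turn from the pose measured when the call began, along the tool's axes at that moment, turning the shorter way round; what a row does not reach only later rows make up. The controller multiplies each number of a shift by 500 mm and each number of a turn by 180 degrees. A row lasts 1/8 s, in which the tool goes at most 62.5 mm and 10.7 degrees, less where a joint would pass 70% of its speed; a pose out of reach is approached as far as the arm can. A call with a number of a shift or a turn outside -1 to 1 is refused whole. A call with a gripper value outside its range is refused whole. "fingers" is the gripper's target within -1 to 1 (fully open at 1, half-way at 0, shut at -1), set as the call begins (left out, the last holds). The fingers move at their own pace and stop on an object; "force" is the grip in N (left out, the last holds). Time passes only in rows, so rows that repeat a pose let the fingers close, or fill a call up. It gives the time, the measured TCP pose, the force and the opening at its end, in the units of the state.
- sense(): the state, without advancing time (a new reading comes with each control period).
- capture(name): name is "scene" or "top" or "wrist"; returns a dict with "image" (400x640x3 uint8, red, green, blue), "camera_matrix" (3x3 intrinsics, pixels), "rvec" (rotation vector, rad) and "tvec" (3), from world to camera coordinates, as OpenCV has them. Camera axes: x right, y down, z forward; pixel columns grow to the right and rows downward; lengths in m; the calibration is good to about 2 mm. A picture is of the moment at which its call begins. There is no depth.
- hand_in(): hands the job in, once; it reports no verdict.
The state is a dict: "time": time; "joint_positions": joint angles; "joint_vel": joint speeds; "tau": joint torques, N m; "tcp_pos": TCP position; "ee_rot": TCP orientation; "contact_force": force on the tool from outside, world axes, zero at the start; "torque": the same for the moment, N m; "gripper_width": finger opening in m.
Only numpy, scipy, OpenCV 4.12 (cv2) and the standard library are available. Lean on these libraries where they do the work, as an engineer would, in place of code of your own. Each camera call takes 0.05 s, during which the arm holds its last target. There are 200 camera calls.

### The job

Get the battery warning beacon in the vice ready for its lamp test: stand the two loose large cells in its two empty battery bays, then drop the beacon head fully home on the collar with its two lugs through the two slots and twist it clockwise (seen from above) to the test mark half-way to the lock. The test contact is spring-return and going on to the lock click would switch the beacon on for the road, so never turn it that far: stop at the half-way mark and finish there, still gripping the head and holding it against the spring. Leave everything else on the bench where it is.

Things in the scene. Friction and masses are not known exactly. Their poses are not given: they have to be found in the camera images.
- collar (a point): (All sizes in mm.) Centre of the top of the collar of the beacon body, 140.5 above the bench; z up. The collar is a flat rim (radius 45 to 57, 5 thick) broken by two slots 22 wide, on its own +x and -x sides, that let the head's lugs down into the groove under the rim. The yellow barrel body (radius 57) below it is clamped upright in the vice; place and yaw vary.
- vice: Grey machine vice bolted to the bench (fixed), beacon body in its jaws; origin on the bench under the collar's centre, same axes as collar. Bed 160 x 105 x 20, jaws to 58 high; its screw with a small cross handle reaches 124 out on the -x side, 44 high.
- well (a point): Centre of the floor of the open battery well inside the collar: radius 45, floor 75.5 below the rim, same axes as collar. Four bays in a 2 x 2 square, parted by a cross of thin ribs 45 high along x and y. The bays at x, y = (+19, +19) and (-19, -19) already hold a cell (fixed, tops 14.5 below the rim); the other two are empty.
- half_mark (a point): The half-way test mark on the rim: a long black ridge at radius 56, 35 degrees (0.61 rad) clockwise, seen from above, from the +x slot; a like one stands opposite. Short ridges mark each slot (0) and the lock (70 degrees). Seen from above the head's white ridges point at these marks.
- bay_a (a point): Where the middle of a cell lies once it stands on the floor of the empty bay at collar x, y = (-19, +19); 45 below the rim. A cell has about 1.5 of play all round. Fingers do not fit beside a cell below the rim: a cell let go upright with its lower end in the bay slides down by itself. Either large cell may go in either empty bay.
- bay_b (a point): The same for the empty bay at collar x, y = (+19, -19).
- cell_1_mid (a point): Middle (half-way up) of a loose large cell, standing upright on the bench: cylinder 33 diameter, 61 tall including a 1.5 high button on top, foot edge rounded, black sleeve, bare steel top, about 140 g.
- cell_2_mid (a point): The same for the other large cell.
- head_grip (a point): Centre of the grip bar on top of the beacon head: bar 64 long (along the head's x), 16 wide (y), rising 27 from a round cap; this point is 13.5 above the cap's top and 73.5 above the head's underside. The head stands upright on the bench, lugs down, about 280 g. Fully home on the collar, this point lies 61 above collar.
- head_foot (a point): Centre of the head's underside, same axes as head_grip. Upward: spigot 86 diameter, 12.5 tall, chamfered, with two lugs (14 wide, 5 thick, out to radius 50.5) on its +x and -x sides; flange 106 diameter, 7 thick, white ridge over each lug; amber lens 80; black cap 82. Fits either way round (half-turn symmetric). Clearance: spigot 2 all round, lugs 4 each side.
- test_ring (a joint): Spring-return ring under the rim, 0 at rest to 1.2 rad, growing clockwise from above. The lugs meet it after about 0.09 rad of twist from the slots and push it round: it reads the head's twist less 0.09. It resists with 0.12 N m at 0, 0.2 at the half-way mark (reading 0.52) and turns a released head back. From about 0.8 the lugs meet the sprung lock pins; click near 1.1, and the pins then hold it.
- small_cell_1_mid (a point): Bystander: middle of a smaller cell of the same look, 26 diameter, 50 tall, standing upright; it does not belong in this beacon.
- small_cell_2_mid (a point): Bystander: another such smaller cell.
- lantern_battery: Bystander: black square battery 67 x 67 x 100 with two terminals on top; origin at the centre of its underside.
- tape_roll: Bystander: roll of tape lying flat, 104 diameter, 48 high; origin at the centre of its underside.
- cleaner: Bystander: pinkish bottle, 68 diameter, 190 tall; origin at the centre of its underside.
- screw_jar: Bystander: clear jar with a steel lid, 60 diameter, 75 tall; origin at the centre of its underside.
- screwdriver: Bystander: screwdriver lying on the bench.
Things that resemble listed ones, but are neither listed nor needed, are in the scene too. What is shaped like the part that bears cell_1_mid but blue, orange or yellow is not meant.

How it is judged:
On the way, in this order (a step that is already met when the one before it is completed fails the run):
1. both large cells stand on the floors of the two empty bays (((distance between cell_1_mid and bay_a below 0.006 m and angle between each of cell_1_mid, cell_2_mid's own z axis and vertical below 0.12 rad and distance between cell_2_mid and bay_b below 0.006 m) or (distance between cell_1_mid and bay_b below 0.006 m and angle between each of cell_1_mid, cell_2_mid's own z axis and vertical below 0.12 rad and distance between cell_2_mid and bay_a below 0.006 m))), for 0.2 s.
2. the head sits fully home on the collar (horizontal distance between head_grip and collar below 0.005 m and z of head_grip in the frame of collar between 0.057 and 0.0635 m and angle between head_grip's own z axis and vertical below 0.06 rad), for 0.2 s.
At the end, for the whole second after the job is handed in: Both large cells stand in the bays (within 6 mm); head fully home (grip point 57 to 63.5 mm above the collar, within 5 mm of its axis, upright within 0.06 rad), twisted clockwise 26 to 44 degrees from the slots, ring still at 0.33 to 0.78, fingers gripping it (over 2 N) (all of step 2 and ((distance between cell_1_mid and bay_a below 0.006 m and angle between each of cell_1_mid, cell_2_mid's own z axis and vertical below 0.12 rad and distance between cell_2_mid and bay_b below 0.006 m) or (distance between cell_1_mid and bay_b below 0.006 m and angle between each of cell_1_mid, cell_2_mid's own z axis and vertical below 0.12 rad and distance between cell_2_mid and bay_a below 0.006 m)) and angle between the x axis of head_grip and the x axis of collar, either way round between 0.45 and 0.77 rad and value of joint test_ring between 0.33 and 0.78 rad and velocity of joint test_ring between -0.1 and 0.1 rad/s and contact force between the fingers and beacon_head above 2 N); the arm keeps its last pose, push and grip.
It fails at once if the head is turned so far that it meets and rides onto the lock pin (ring past 0.88 rad) (value of joint test_ring above 0.88 rad).
It fails at once if a bystander on the bench is disturbed (moved over 30 mm) (distance of any of small_cell_1_mid, small_cell_2_mid, lantern_battery, tape_roll, cleaner, screw_jar, screwdriver from where it was at the start of the episode above 0.03 m).
It also fails if it takes over 72 s, if anything falls off the work surface, if the arm or the gripper's body presses on something with over 40 N, if the wrist force passes 120 N, or if a joint passes its speed limit or range.

## Working session

There is one attempt and no reset: what is moved stays moved. The work goes in short steps, Python scripts to look and compute and a tool call to move; the robot and the scene stay as the last step left them, time stands still between calls to the robot, and variables do not carry over. Pictures are saved under pics/ and viewed, about 8 in all and at most 12, crops included, and the job is handed in when it is done.

Besides the shell and the picture viewer there is one more tool, called in YAML: its name, and indented under it one key for each argument. apply_moves: Moves the arm, as the interface text tells. Shifts and turns lie within -1 to 1; 1 stands for 500 mm of shift or 180 degrees of turn. Its arguments: {"type":"object","properties":{"deltas":{"type":"array"},"fingers":{"type":"number"},"force":{"type":"number"}},"required":["deltas"]}

```bash
mkdir -p pics; cat > h.py <<'E'
import numpy as np, cv2
from cell import sense, capture, hand_in, nose_length
from scipy.spatial.transform import Rotation as R
def cam(name):
    c=capture(name); return c
def save(c,fn,crop=None,scale=1):
    im=c["image"][:,:,::-1]
    if crop: x0,y0,x1,y1=crop; im=im[y0:y1,x0:x1]
    im=cv2.resize(im,None,fx=scale,fy=scale,interpolation=cv2.INTER_CUBIC); cv2.imwrite("pics/"+fn,im)
def pix2w(c,u,v,z):
    K=np.array(c["camera_matrix"]);Rm=cv2.Rodrigues(np.array(c["rvec"],float))[0];t=np.array(c["tvec"],float).ravel()
    d=Rm.T@np.linalg.inv(K)@np.array([u,v,1.]); o=-Rm.T@t
    return o+d*(z-o[2])/d[2]
def w2pix(c,p):
    return cv2.projectPoints(np.array(p,float).reshape(-1,3),np.array(c["rvec"],float),np.array(c["tvec"],float),np.array(c["camera_matrix"],float),None)[0].reshape(-1,2)
def state():
    s=sense(); print("t",s["time"],"p",np.round(s["tcp_pos"],4),"q",np.round(s["ee_rot"],4),"F",np.round(s["contact_force"],2),"w",s["gripper_width"],"yaw",R.from_quat(s["ee_rot"]).as_euler('ZYX',degrees=True).round(2)); return s
def delta(p,yaw=None):
    """print scaled shift (tool axes) to world point p; turn to bring tool x to world yaw (deg), mod 180"""
    s=sense(); r=R.from_quat(s["ee_rot"]); d=r.inv().apply(np.array(p)-s["tcp_pos"])/0.5
    print("shift",d.round(4))
    if yaw is not None:
        x=r.apply([1,0,0]); cur=np.degrees(np.arctan2(x[1],x[0])); dy=(yaw-cur+90)%180-90
        print("yaw cur",cur.round(2),"turn(tool z down => neg)",round(-dy/180,4), 'j6',s["joint_positions"][5])
E
python3 - <<'E'
from h import *
import pickle
s=state(); print(nose_length)
for n in("scene","top","wrist"):
    c=cam(n); save(c,n+"0.png",scale=1.25); pickle.dump(c,open(n+"0.pkl","wb"))
    print(n,np.round(-cv2.Rodrigues(np.array(c["rvec"],float))[0].T@np.array(c["tvec"],float).ravel(),3))
E
```

```text
t 0.0 p [0.1476 0.5552 0.2321] q [ 1.296e-01  9.916e-01 -9.000e-04 -1.000e-04] F [ 0.12 -0.12 -0.92] w 0.09122627958395374 yaw [ 165.11   -0.   -179.9 ]
0.019
scene [1.228 0.169 0.838]
top [0.494 0.043 0.992]
wrist [0.082 0.573 0.384]
```

View pics/top0.png

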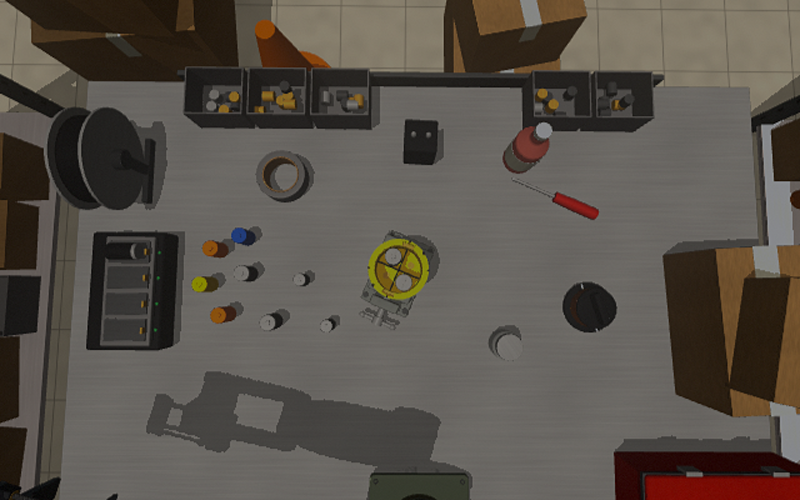

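View pics/scene0.png

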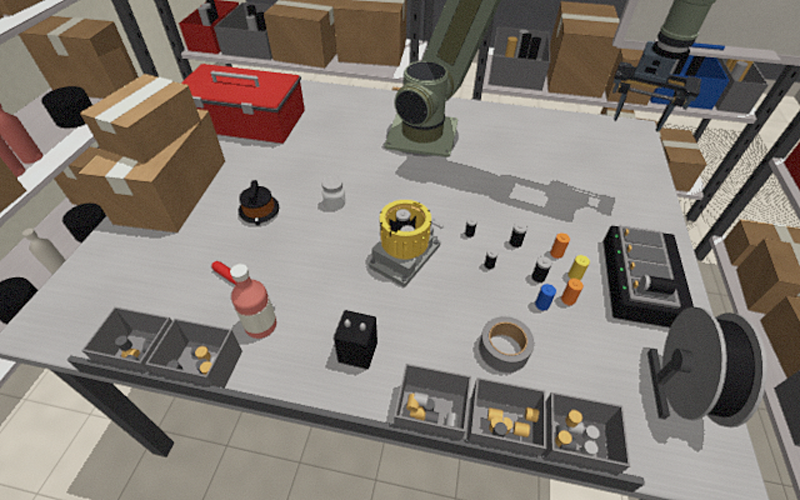

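The top view (800x500 scale) shows the large black cells near (243,272) and (268,321) and the small ones at (301,279) and (327,324). The collar is near (398,268) and the head near (589,307). I'll enlarge these next.

```bash
python3 - <<'E'
import pickle
from h import *
c=pickle.load(open("top0.pkl","rb"))
a=c["image"][:,:,::-1]
def cr(x0,y0,x1,y1,s): return cv2.resize(a[y0:y1,x0:x1],None,fx=s,fy=s,interpolation=cv2.INTER_CUBIC)
A=cr(280,180,360,270,5)   # 400x450
B=cr(435,210,505,270,5)  # 350x300
C=cr(180,200,250,270,4) #
out=np.zeros((600,760,3),np.uint8); out[:450,:400]=A; out[:300,405:755]=B; out[305:585,405:685]=C
cv2.imwrite("pics/crop1.png",np.clip(out*1.5,0,255).astype(np.uint8))
for u,v in((398,268),(243,270),(268,319),(589,307)):print(pix2w(c,u/1.25,v/1.25,0.06).round(3))
E
```

```text
[0.531 0.046 0.06 ]
[0.525 0.362 0.06 ]
[0.426 0.308 0.06 ]
[ 0.454 -0.344  0.06 ]
```

View pics/crop1.png

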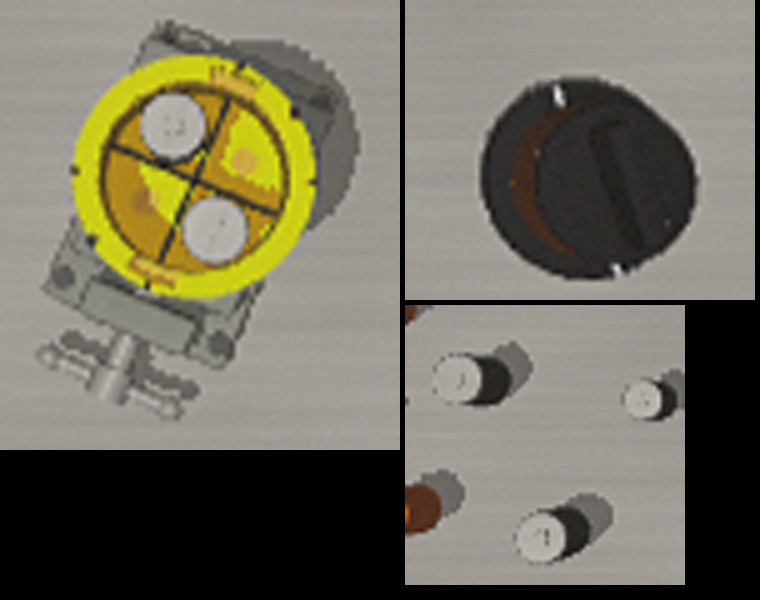

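```bash
python3 - <<'E'
import pickle
from h import *
c=pickle.load(open("top0.pkl","rb"))
P=lambda u,v,z:print(pix2w(c,u,v,z)[:2].round(4))or pix2w(c,u,v,z)
k=P(318.5,214.9,.1405)
a=P(280+233/5-.4,180+75/5-.4,.1355);b=P(280+152/5-.4,180+272/5-.4,.1355);d=a-b;print("slot yaw",np.degrees(np.arctan2(d[1],d[0])))
a=P(280+228/5-.4,180+98/5-.4,.11);b=P(280+160/5-.4,180+258/5-.4,.11);d=a-b;print("rib yaw",np.degrees(np.arctan2(d[1],d[0])))
print("cells");P(192.6,218.1,.0595);P(213.6,257.6,.0595);P(180+(645-405)/4-.4,200+(400-305)/4-.4,.049)
print("head");a=P(465.2,229,.021);b=P(476.8,263.6,.021);d=a-b;print((a+b)/2,np.degrees(np.arctan2(d[1],d[0])),np.linalg.norm(d))
a=P(435+(603-405)/5-.4,210+130/5-.4,.087);b=P(435+(637-405)/5-.4,210+248/5-.4,.087);d=a-b;print((a+b)/2,np.degrees(np.arctan2(d[1],d[0])),np.linalg.norm(d))
delta([.525,.362,.2],-15)
E
```

```text
[0.5266 0.0455]
[0.5749 0.0277]
[0.4819 0.0651]
slot yaw -21.91942203249941
[0.566  0.0296]
[0.4883 0.062 ]
rib yaw -22.602904609822225
cells
[0.5193 0.367 ]
[0.4199 0.3103]
[0.5069 0.2492]
head
[ 0.4963 -0.3458]
[ 0.4053 -0.374 ]
[ 0.45081249 -0.35990801  0.021     ] 17.236020042645954 0.09529856887133956
[ 0.48   -0.3413]
[ 0.4221 -0.3564]
[ 0.45104227 -0.34886797  0.087     ] 14.622393856812328 0.05979710644529446
shift [-0.8288 -0.1798  0.0649]
yaw cur 165.11 turn(tool z down => neg) 0.0006 j6 -0.019991926661970305
```

apply_moves:
  deltas:
    - [[-0.1, -0.03, 0.01], 0]
    - [[-0.21, -0.06, 0.02], 0]
    - [[-0.33, -0.09, 0.03], 0]
    - [[-0.45, -0.12, 0.04], 0]
    - [[-0.57, -0.16, 0.05], 0]
    - [[-0.69, -0.19, 0.064], 0]
    - [[-0.8, -0.223, 0.064], 0]
    - [[-0.854, -0.238, 0.064], 0]
  fingers: 0.3
  force: 25

```text
time: 1.15
tcp_pos: [0.532, 0.3285, 0.1998]
ee_rot: [0.131, 0.991, -0.001, -0.0]
contact_force: [-0.2, 0.6, 0.2]
gripper_width: 0.0596
```

```bash
python3 - <<'E'
from h import *
import pickle
s=state(); c=cam("wrist"); pickle.dump(c,open("w1.pkl","wb"))
Rm=cv2.Rodrigues(np.array(c["rvec"],float))[0]; print(-Rm.T@np.array(c["tvec"],float).ravel(), Rm[2])
save(c,"w1.png",scale=1.25)
for p in([.5193,.367,.0595],[.4199,.3103,.0595]): print(w2pix(c,p)*1.25)
E
```

```text
t 1.15 p [0.532  0.3285 0.1998] q [ 1.309e-01  9.914e-01 -1.000e-03 -2.000e-04] F [-0.19  0.65  0.2 ] w 0.05960759052022028 yaw [ 1.6496e+02 -1.0000e-02 -1.7988e+02]
[0.46638704 0.34607546 0.35147264] [ 0.2346891  -0.06466836 -0.96991702]
[[446.77495929 214.56003423]]
[[330.08953545  94.11783264]]
```

View pics/w1.png

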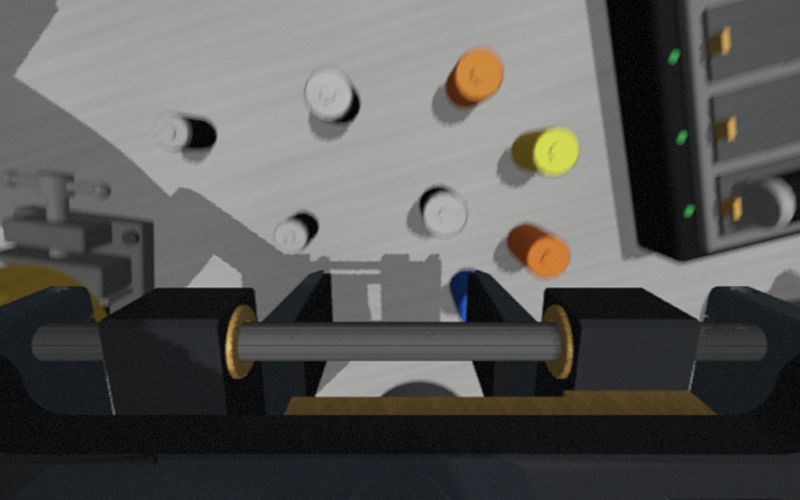

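Cell 1's top is at (445,214) and cell 2's at (329,94) in the wrist view. Both are within 2 px of where the top-view estimates predicted, so I'll pick cell 1 now.

```bash
python3 - <<'E'
from h import *
import pickle
c=pickle.load(open("w1.pkl","rb"))
print(pix2w(c,445/1.25-.1,214/1.25-.1,.0595),pix2w(c,329.5/1.25-.1,94/1.25-.1,.0595))
delta([.519,.367,.059],-15)
s=sense();print(w2pix(c,[s["tcp_pos"]])*1.25)
E
```

```text
[0.518465   0.36579747 0.0595    ] [0.4196298  0.30988307 0.0595    ]
shift [0.051  0.0694 0.2811]
yaw cur 164.9 turn(tool z down => neg) -0.0005 j6 -0.7728977472579454
[[398.14307487 330.05068379]]
```

apply_moves:
  deltas:
    - [[0.051, 0.069, 0.05], 0]
    - [[0.051, 0.069, 0.12], 0]
    - [[0.051, 0.069, 0.17], 0]
    - [[0.051, 0.069, 0.22], 0]
    - [[0.051, 0.069, 0.255], 0]
    - [[0.051, 0.069, 0.281], 0]
    - [[0.051, 0.069, 0.281], 0]
    - [[0.051, 0.069, 0.281], 0]

```text
time: 2.2
tcp_pos: [0.5195, 0.3672, 0.0598]
ee_rot: [0.131, 0.991, -0.001, 0.002]
contact_force: [0.5, -0.8, -0.2]
gripper_width: 0.0592
```

apply_moves:
  deltas:
    - [[0, 0, 0], 0]
    - [[0, 0, 0], 0]
    - [[0, 0, 0], 0]
    - [[0, 0, 0], 0]
    - [[0, 0, 0], 0]
    - [[0, 0, 0], 0]
    - [[0, 0, 0], 0]
    - [[0, 0, 0], 0]
  fingers: -1
  force: 25

```text
time: 3.2
tcp_pos: [0.5196, 0.3672, 0.0601]
ee_rot: [0.131, 0.991, -0.001, 0.002]
contact_force: [-0.5, -1.6, 3.9]
gripper_width: 0.0323
```

```bash
python3 - <<'E'
from h import *
state()
k=np.array([.5267,.0456]);y=np.radians(-22.3);u=np.array([np.cos(y),np.sin(y)]);v=np.array([-u[1],u[0]])
a=k-.019*u+.019*v; b=k+.019*u-.019*v; print(a,b)
delta([*a,.235]);delta([*b,.235])
E
```

```text
t 3.2 p [0.5196 0.3672 0.0601] q [ 1.313e-01  9.913e-01 -8.000e-04  1.900e-03] F [-0.51 -1.58  3.9 ] w 0.03234060511317884 yaw [ 164.91    0.23 -179.94]
[0.51633068 0.07038865] [0.53706932 0.02081135]
shift [-0.1497 -0.5752 -0.3485]
shift [-0.2155 -0.6601 -0.3482]
```

apply_moves:
  deltas:
    - [[0, 0, -0.08], 0]
    - [[0, 0, -0.18], 0]
    - [[-0.02, -0.06, -0.27], 0]
    - [[-0.05, -0.17, -0.33], 0]
    - [[-0.08, -0.28, -0.348], 0]
    - [[-0.11, -0.39, -0.348], 0]
    - [[-0.13, -0.49, -0.348], 0]
    - [[-0.15, -0.575, -0.348], 0]

```text
time: 4.2
tcp_pos: [0.5158, 0.0687, 0.2339]
ee_rot: [0.132, 0.991, -0.001, 0.001]
contact_force: [0.2, -0.2, -1.6]
gripper_width: 0.0324
```

```bash
python3 - <<'E'
from h import *
import pickle
s=state(); c=cam("wrist"); d=cam("scene"); pickle.dump((c,d),open("w2.pkl","wb"))
A=cv2.resize(c["image"][:,:,::-1],None,fx=.8*1.25*.9,fy=.9)  # 576x360
print(w2pix(d,[[.527,.0456,.1405]]))
u,v=w2pix(d,[[.527,.0456,.16]])[0].astype(int)
B=cv2.resize(d["image"][v-45:v+35,u-55:u+55,::-1],None,fx=3,fy=3,interpolation=cv2.INTER_CUBIC)
out=np.zeros((600,800,3),np.uint8); out[:360,:576]=A[:360,:576]; out[360:600,:330]=B
# top camera
t=cam("top"); T=cv2.resize(t["image"][175:255,280:370,::-1],None,fx=3,fy=3); out[360:600,340:610]=T
cv2.imwrite("pics/w2.png",np.clip(out*1.4,0,255).astype(np.uint8)); print(u,v)
E
```

```text
t 4.2 p [0.5158 0.0687 0.2339] q [ 1.317e-01  9.913e-01 -8.000e-04  1.300e-03] F [ 0.15 -0.24 -1.57] w 0.03238292534064814 yaw [ 1.6487e+02  1.6000e-01 -1.7993e+02]
[[323.53690887 173.98335215]]
323 168
```

View pics/w2.png

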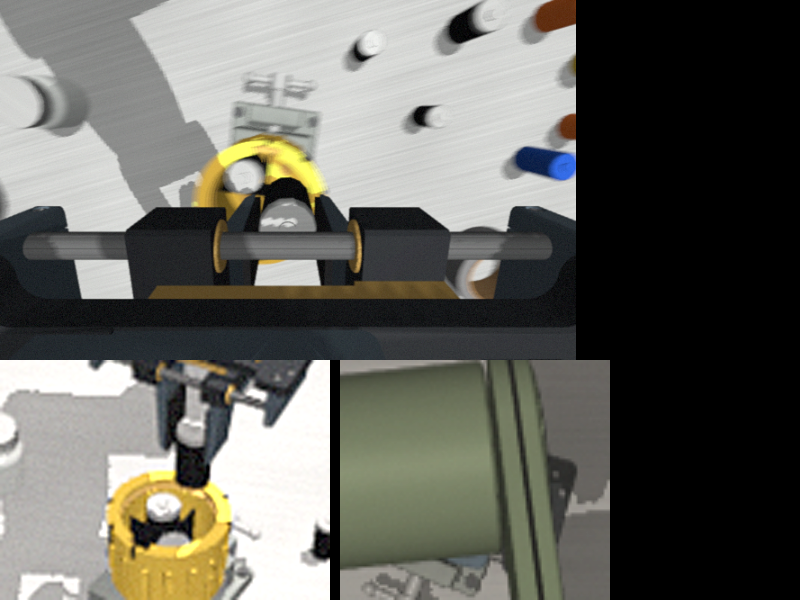

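apply_moves:
  deltas:
    - [[0, 0.0035, 0], 0]
    - [[0, 0.0035, 0.04], 0]
    - [[0, 0.0035, 0.08], 0]
    - [[0, 0.0035, 0.11], 0]
    - [[0, 0.0035, 0.12], 0]
    - [[0, 0.0035, 0.128], 0]
    - [[0, 0.0035, 0.136], 0]
    - [[0, 0.0035, 0.142], 0]

```text
time: 5.35
tcp_pos: [0.5169, 0.0705, 0.1632]
ee_rot: [0.133, 0.991, -0.001, 0.002]
contact_force: [-0.4, -0.9, -2.2]
gripper_width: 0.0324
```

```bash
python3 - <<'E'
from h import *
s=state()
print(s["torque"])
delta([.5163,.0704,.162])
E
```

```text
t 5.35 p [0.5169 0.0705 0.1632] q [ 1.331e-01  9.911e-01 -6.000e-04  1.600e-03] F [-0.4  -0.91 -2.24] w 0.032445550129244 yaw [ 164.7     0.2  -179.95]
[ 0.05254265 -0.01768199  0.01511902]
shift [ 0.0011 -0.0005  0.0024]
```

apply_moves:
  deltas:
    - [[0, 0, 0.002], 0]
    - [[0, 0, 0.002], 0]
    - [[0, 0, 0.002], 0]
    - [[0, 0, 0.002], 0]
    - [[0, 0, 0.002], 0]
    - [[0, 0, 0.002], 0]
    - [[0, 0, 0.002], 0]
    - [[0, 0, 0.002], 0]
  fingers: 0

```text
time: 6.35
tcp_pos: [0.5169, 0.0705, 0.1622]
ee_rot: [0.133, 0.991, -0.001, 0.002]
contact_force: [-0.3, 0.8, -0.2]
gripper_width: 0.0458
```

```bash
python3 - <<'E'
from h import *
import pickle
s=state(); d=cam("scene"); pickle.dump(d,open("s3.pkl","wb"))
p=w2pix(d,[[.527,.0456,.1405]])[0]
u,v=p.astype(int); B=d["image"][v-50:v+40,u-60:u+60,::-1]
cv2.imwrite("pics/s3.png",np.clip(cv2.resize(B,None,fx=5,fy=5,interpolation=cv2.INTER_CUBIC)*1.5,0,255).astype(np.uint8))
delta([.4198,.310,.059],-15)
E
```

```text
t 6.35 p [0.5169 0.0705 0.1622] q [ 1.331e-01  9.911e-01 -6.000e-04  1.600e-03] F [-0.27  0.77 -0.19] w 0.04577625505815107 yaw [ 164.7     0.19 -179.95]
shift [0.3143 0.4109 0.205 ]
yaw cur 164.7 turn(tool z down => neg) -0.0017 j6 -1.1877875773792441
```

View pics/s3.png

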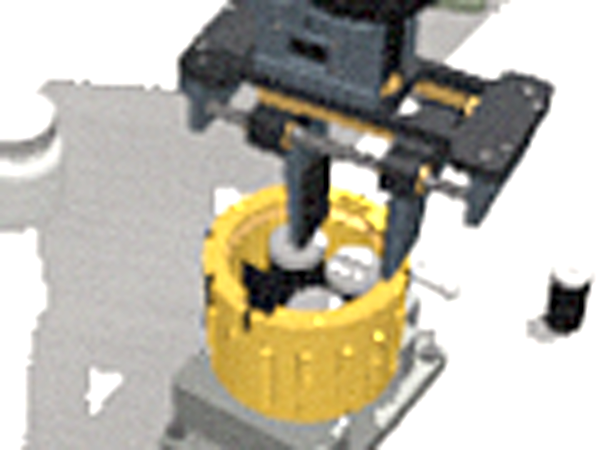

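The cell has dropped: its top at (350,265) is level with the fixed cells' tops. Next is cell 2.

apply_moves:
  deltas:
    - [[0, 0, -0.08], 0]
    - [[0.01, 0.02, -0.15], 0]
    - [[0.08, 0.1, -0.15], 0]
    - [[0.15, 0.2, -0.12], 0]
    - [[0.22, 0.29, -0.08], 0]
    - [[0.29, 0.38, -0.02], 0]
    - [[0.314, 0.411, 0.05], 0]
    - [[0.314, 0.411, 0.1], 0]
  fingers: 0.3

```text
time: 7.4
tcp_pos: [0.4185, 0.3115, 0.11]
ee_rot: [0.132, 0.991, -0.001, 0.001]
contact_force: [-0.7, 0.3, -0.1]
gripper_width: 0.0591
```

```bash
python3 - <<'E'
from h import *
state();delta([.4198,.310,.059],-15)
E
```

```text
t 7.4 p [0.4185 0.3115 0.11  ] q [ 0.1316  0.9913 -0.001   0.0011] F [-0.74  0.25 -0.08] w 0.059063632701202816 yaw [ 1.6487e+02  1.4000e-01 -1.7991e+02]
shift [-0.003 -0.002  0.102]
yaw cur 164.87 turn(tool z down => neg) -0.0007 j6 -0.6851469221180628
```

apply_moves:
  deltas:
    - [[-0.003, -0.002, 0], 0]
    - [[-0.003, -0.002, 0.03], 0]
    - [[-0.003, -0.002, 0.06], 0]
    - [[-0.003, -0.002, 0.085], 0]
    - [[-0.003, -0.002, 0.102], 0]
    - [[-0.003, -0.002, 0.102], 0]
    - [[-0.003, -0.002, 0.102], 0]
    - [[-0.003, -0.002, 0.102], 0]

```text
time: 8.4
tcp_pos: [0.4201, 0.3102, 0.0594]
ee_rot: [0.132, 0.991, -0.001, 0.001]
contact_force: [0.8, -0.5, 0.2]
gripper_width: 0.0593
```

apply_moves:
  deltas:
    - [[0, 0, 0], 0]
    - [[0, 0, 0], 0]
    - [[0, 0, 0], 0]
    - [[0, 0, 0], 0]
    - [[0, 0, 0], 0]
    - [[0, 0, 0], 0]
    - [[0, 0, 0], 0]
    - [[0, 0, 0], 0]
  fingers: -1
  force: 25

```text
time: 9.4
tcp_pos: [0.4201, 0.3102, 0.0595]
ee_rot: [0.132, 0.991, -0.001, 0.001]
contact_force: [-0.4, -0.9, 2.3]
gripper_width: 0.0322
```

```bash
python3 - <<'E'
from h import *
state();delta([.5371,.0208,.232],-15)
E
```

```text
t 9.4 p [0.4201 0.3102 0.0595] q [ 1.316e-01  9.913e-01 -6.000e-04  1.500e-03] F [-0.43 -0.95  2.27] w 0.03221564168179274 yaw [ 164.88    0.18 -179.95]
shift [-0.3779 -0.498  -0.3434]
yaw cur 164.88 turn(tool z down => neg) -0.0007 j6 -0.6883442559018874
```

apply_moves:
  deltas:
    - [[0, 0, -0.09], 0]
    - [[0, 0, -0.19], 0]
    - [[-0.03, -0.04, -0.28], 0]
    - [[-0.1, -0.13, -0.343], 0]
    - [[-0.17, -0.225, -0.343], 0]
    - [[-0.245, -0.325, -0.343], 0]
    - [[-0.32, -0.42, -0.343], 0]
    - [[-0.378, -0.498, -0.343], 0]

```text
time: 10.4
tcp_pos: [0.5376, 0.0186, 0.2314]
ee_rot: [0.132, 0.991, -0.001, 0.001]
contact_force: [-0.3, -0.1, -1.6]
gripper_width: 0.0323
```

```bash
python3 - <<'E'
from h import *
state();delta([.5371,.0208,.162],-15)
E
```

```text
t 10.4 p [0.5376 0.0186 0.2314] q [ 1.321e-01  9.912e-01 -6.000e-04  1.300e-03] F [-0.25 -0.07 -1.64] w 0.032329940407810495 yaw [ 1.6481e+02  1.6000e-01 -1.7995e+02]
shift [0.0025 0.004  0.1387]
yaw cur 164.81 turn(tool z down => neg) -0.001 j6 -1.2910128895357433
```

apply_moves:
  deltas:
    - [[0.001, 0.004, 0], 0]
    - [[0.001, 0.004, 0.04], 0]
    - [[0.001, 0.004, 0.08], 0]
    - [[0.001, 0.004, 0.105], 0]
    - [[0.001, 0.004, 0.115], 0]
    - [[0.001, 0.004, 0.123], 0]
    - [[0.001, 0.004, 0.131], 0]
    - [[0.001, 0.004, 0.138], 0]

```text
time: 11.4
tcp_pos: [0.538, 0.0206, 0.1625]
ee_rot: [0.132, 0.991, -0.001, 0.002]
contact_force: [-0.5, 0.1, -0.5]
gripper_width: 0.0325
```

```bash
python3 - <<'E'
from h import *
s=state(); print(s["torque"]);delta([.5371,.0208,.162],-15)
E
```

```text
t 11.4 p [0.538  0.0206 0.1625] q [ 1.321e-01  9.912e-01 -5.000e-04  1.600e-03] F [-0.46  0.08 -0.55] w 0.03251192824923033 yaw [ 164.81    0.19 -179.97]
[ 0.04545414 -0.03267516  0.05476354]
shift [ 0.0018 -0.0001  0.0009]
yaw cur 164.81 turn(tool z down => neg) -0.001 j6 -1.2870406912821146
```

apply_moves:
  deltas:
    - [[0, 0, 0], 0]
    - [[0, 0, 0], 0]
    - [[0, 0, 0], 0]
    - [[0, 0, 0], 0]
    - [[0, 0, 0], 0]
    - [[0, 0, 0], 0]
    - [[0, 0, 0], 0]
    - [[0, 0, 0], 0]
  fingers: 0

```text
time: 12.4
tcp_pos: [0.538, 0.0206, 0.1625]
ee_rot: [0.132, 0.991, -0.001, 0.002]
contact_force: [0.5, 1.5, 0.5]
gripper_width: 0.0457
```

apply_moves:
  deltas:
    - [[0, 0, -0.06], 0]
    - [[0, 0, -0.14], 0]
    - [[0, -0.1, -0.16], 0]
    - [[0, -0.2, -0.16], 0]
    - [[0, -0.3, -0.16], 0]
    - [[0, -0.4, -0.16], 0]
    - [[0, -0.5, -0.16], 0]
    - [[0, -0.6, -0.16], 0]
  fingers: 1

```text
time: 13.4
tcp_pos: [0.4586, -0.2703, 0.2428]
ee_rot: [0.132, 0.991, -0.001, 0.002]
contact_force: [0.1, 0.3, -0.1]
gripper_width: 0.0908
```

```bash
python3 - <<'E'
from h import *
import pickle
s=state(); d=cam("scene"); c=cam("wrist"); t=cam("top"); pickle.dump((d,c,t),open("s4.pkl","wb"))
def f(c,x0,y0,x1,y1,s): return cv2.resize(c["image"][y0:y1,x0:x1,::-1],None,fx=s,fy=s,interpolation=cv2.INTER_CUBIC)
u,v=w2pix(d,[[.527,.0456,.1405]])[0].astype(int)
out=np.zeros((600,800,3),np.uint8)
A=f(d,u-30,v-30,u+30,v+30,4); B=f(t,285,185,355,245,4); C=f(c,0,0,640,400,.9)
out[:240,:240]=A; out[:240,250:530]=B; out[240:600,:576]=C
cv2.imwrite("pics/s4.png",np.clip(out*1.5,0,255).astype(np.uint8))
E
```

```text
t 13.4 p [ 0.4586 -0.2703  0.2428] q [ 1.322e-01  9.912e-01 -6.000e-04  1.900e-03] F [ 0.11  0.27 -0.12] w 0.09077216232558936 yaw [ 164.81    0.23 -179.96]
```

View pics/s4.png

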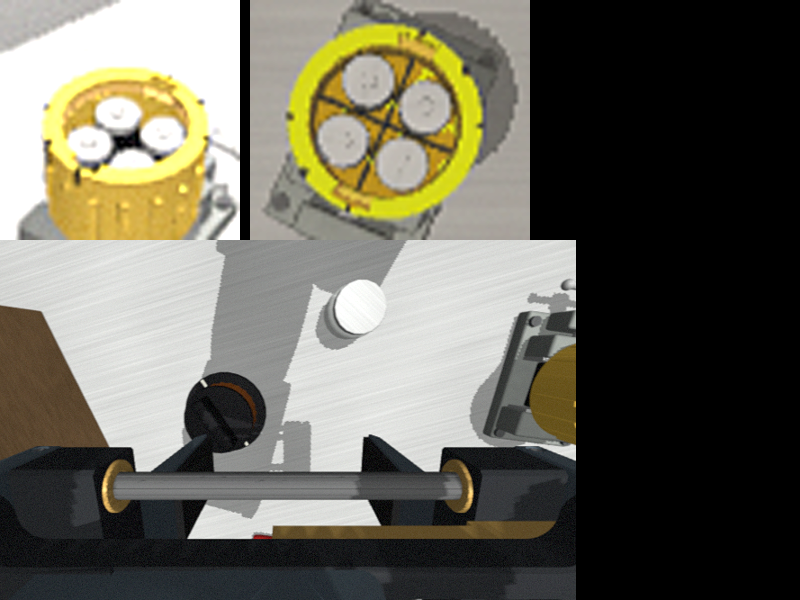

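All four cells sit level in the bays. In the wrist part of this picture the head's white ridges are at (205,382) and (247,443).

```bash
python3 - <<'E'
from h import *
import pickle
d,c,t=pickle.load(open("s4.pkl","rb"))
# white ridge pixels by threshold near head
im=c["image"].astype(int); 
for n,c_,boxes,z in(("wrist",c,[(215,145,240,170),(262,213,287,238)],.021),("top",t,[(459,223,471,234),(470,257,482,270)],.021)):
    P=[]
    for x0,y0,x1,y1 in boxes:
        g=c_["image"][y0:y1,x0:x1].astype(float).min(2); bg=60
        thr=g.max()*.75; 
        # keep the connected blob within dark surround closest to box centre
        m=(g>thr).astype(np.uint8); n_,l,st,ce=cv2.connectedComponentsWithStats(m)
        i=min(range(1,n_),key=lambda i:np.hypot(*(ce[i]-[(x1-x0)/2,(y1-y0)/2]))); u=ce[i]+[x0,y0]; 
        P.append(pix2w(c_,*u,z)); print(n,u,st[i],P[-1].round(4))
    dd=P[0]-P[1]; print((P[0]+P[1])/2,np.degrees(np.arctan2(dd[1],dd[0])),np.linalg.norm(dd))
E
```

```text
wrist [226.04166667 158.95833333] [ 8 11  7  7 24] [ 0.4065 -0.3734  0.021 ]
wrist [273.6 225.9] [10 11  4  4 10] [ 0.4974 -0.345   0.021 ]
[ 0.45195867 -0.359195    0.021     ] -162.59970392888474 0.09521701788315082
top [459. 223.] [0 0 1 1 1] [ 0.5122 -0.3296  0.021 ]
top [477.61111111 267.30555556] [ 3  8  9  5 36] [ 0.3956 -0.3759  0.021 ]
[ 0.45390762 -0.35274974  0.021     ] 21.64970601165263 0.12538970762339405
```

```bash
python3 - <<'E'
from h import *
import pickle
c=pickle.load(open("scene0.pkl","rb"))
for u,v in((178,233),(222,155),(80,208)): print(pix2w(c,u/1.25,v/1.25,0).round(3))
delta([.452,-.3595,.19],17.4)
E
```

```text
[ 0.565 -0.531  0.   ]
[ 0.241 -0.57   0.   ]
[ 0.537 -0.831  0.   ]
shift [-0.0345 -0.1749  0.1051]
yaw cur 164.59 turn(tool z down => neg) -0.1823 j6 -1.8568801846740994
```

apply_moves:
  deltas:
    - [[0, -0.03, 0], 0.058]
    - [[0, -0.06, 0], 0.116]
    - [[0, -0.1, 0], 0.174]
    - [[-0.01, -0.14, 0], 0.232]
    - [[-0.02, -0.175, 0.02], 0.29]
    - [[-0.035, -0.175, 0.05], 0.348]
    - [[-0.035, -0.175, 0.08], 0.406]
    - [[-0.035, -0.175, 0.105], 0.464]

```text
time: 14.55
tcp_pos: [0.4529, -0.3581, 0.1894]
ee_rot: [0.762, 0.648, 0.001, 0.001]
contact_force: [-0.4, -0.5, -0.5]
gripper_width: 0.0913
```

```bash
python3 - <<'E'
from h import *
state();delta([.452,-.3595,.19],17.4)
E
```

```text
t 14.55 p [ 0.4529 -0.3581  0.1894] q [0.7615 0.6482 0.0009 0.0009] F [-0.42 -0.52 -0.55] w 0.09133813507174456 yaw [ 8.0800e+01 -1.0000e-02  1.7985e+02]
shift [-0.0031 -0.0013 -0.0013]
yaw cur 80.8 turn(tool z down => neg) 0.3522 j6 -0.5299610581251836
```

apply_moves:
  deltas:
    - [[-0.003, -0.001, 0], 0.055]
    - [[-0.003, -0.001, 0], 0.11]
    - [[-0.003, -0.001, 0], 0.165]
    - [[-0.003, -0.001, 0], 0.22]
    - [[-0.003, -0.001, 0], 0.275]
    - [[-0.003, -0.001, 0], 0.33]
    - [[-0.003, -0.001, 0], 0.352]
    - [[-0.003, -0.001, 0], 0.352]

```text
time: 15.55
tcp_pos: [0.4528, -0.3583, 0.1894]
ee_rot: [0.988, 0.153, 0.001, 0.0]
contact_force: [0.5, -0.8, -0.5]
gripper_width: 0.0913
```

```bash
python3 - <<'E'
from h import *
state();delta([.452,-.3595,.081],17.4)
c=cam("wrist"); 
save(c,"w5.png",scale=1.2)
for p in([.452,-.3595,.087],[.452+.032*np.cos(.304),-.3595+.032*np.sin(.304),.087],[.452-.032*np.cos(.304),-.3595-.032*np.sin(.304),.087]): print(w2pix(c,p)*1.2)
E
```

```text
t 15.55 p [ 0.4528 -0.3583  0.1894] q [0.9883 0.1528 0.0014 0.    ] F [ 0.48 -0.8  -0.49] w 0.09127828641661205 yaw [ 1.7580e+01 -1.5000e-01  1.7997e+02]
shift [-0.0028  0.0018  0.2167]
yaw cur 17.58 turn(tool z down => neg) 0.001 j6 0.5727889320805252
[[383.49480216 250.42967644]]
[[383.68496045 202.91722917]]
[[383.31546528 295.23831361]]
```

View pics/w5.png

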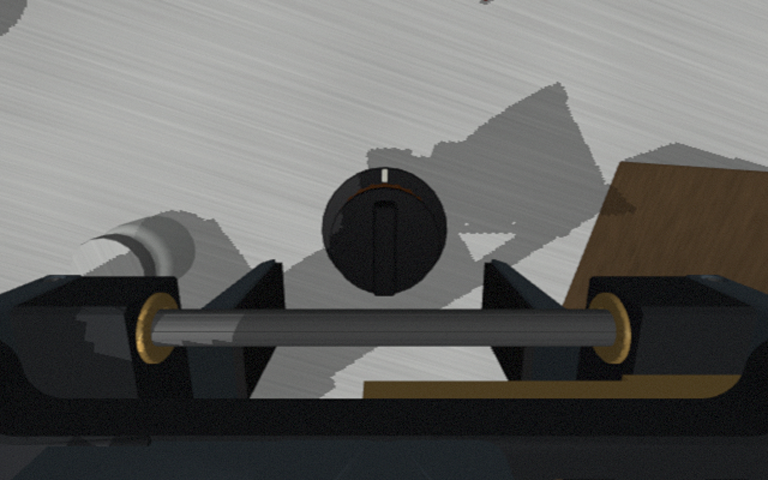

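The bar runs from (384,201) to (383,295), matching the prediction, so I'll descend and grip.

apply_moves:
  deltas:
    - [[-0.0028, 0.0018, 0.03], 0]
    - [[-0.0028, 0.0018, 0.08], 0]
    - [[-0.0028, 0.0018, 0.13], 0]
    - [[-0.0028, 0.0018, 0.17], 0]
    - [[-0.0028, 0.0018, 0.195], 0]
    - [[-0.0028, 0.0018, 0.21], 0]
    - [[-0.0028, 0.0018, 0.216], 0]
    - [[-0.0028, 0.0018, 0.216], 0]
  fingers: 0

```text
time: 16.6
tcp_pos: [0.4521, -0.3599, 0.0817]
ee_rot: [0.988, 0.153, 0.002, 0.0]
contact_force: [-0.0, -0.2, 0.2]
gripper_width: 0.0457
```

apply_moves:
  deltas:
    - [[0, 0, 0], 0]
    - [[0, 0, 0], 0]
    - [[0, 0, 0], 0]
    - [[0, 0, 0], 0]
    - [[0, 0, 0], 0]
    - [[0, 0, 0], 0]
    - [[0, 0, 0], 0]
    - [[0, 0, 0], 0]
  fingers: -1
  force: 50

```text
time: 17.6
tcp_pos: [0.452, -0.3598, 0.0818]
ee_rot: [0.988, 0.153, 0.002, 0.0]
contact_force: [-0.8, 1.1, 3.1]
gripper_width: 0.0158
```

```bash
python3 - <<'E'
from h import *
state();delta([.5267,.0456,.25],-22.3)
E
```

```text
t 17.6 p [ 0.452  -0.3598  0.0818] q [9.882e-01 1.529e-01 1.600e-03 3.000e-04] F [-0.76  1.13  3.06] w 0.01582472133225064 yaw [ 1.7590e+01 -1.7000e-01  1.7994e+02]
shift [ 0.3883 -0.7274 -0.3361]
yaw cur 17.59 turn(tool z down => neg) 0.2216 j6 0.5691134903166584
```

apply_moves:
  deltas:
    - [[0, 0, -0.05], 0]
    - [[0, 0, -0.14], 0]
    - [[0, 0, -0.24], -0.03]
    - [[0.03, -0.05, -0.32], -0.085]
    - [[0.07, -0.13, -0.336], -0.14]
    - [[0.11, -0.21, -0.336], -0.195]
    - [[0.15, -0.29, -0.336], -0.25]
    - [[0.19, -0.36, -0.336], -0.305]

```text
time: 18.6
tcp_pos: [0.4875, -0.158, 0.2492]
ee_rot: [0.805, 0.594, 0.001, 0.001]
contact_force: [0.8, 0.1, -1.9]
gripper_width: 0.0156
```

```bash
python3 - <<'E'
from h import *
state();delta([.5267,.0456,.25],-22.3)
E
```

```text
t 18.6 p [ 0.4875 -0.158   0.2492] q [8.048e-01 5.935e-01 1.000e-03 7.000e-04] F [ 0.78  0.09 -1.89] w 0.015556164121917284 yaw [ 7.2820e+01 -5.0000e-02  1.7987e+02]
shift [ 0.4123 -0.0454 -0.0014]
yaw cur 72.82 turn(tool z down => neg) -0.4716 j6 -0.03687918552475645
```

apply_moves:
  deltas:
    - [[0.06, -0.006, 0], -0.058]
    - [[0.13, -0.013, 0], -0.116]
    - [[0.2, -0.02, 0], -0.174]
    - [[0.26, -0.028, 0], -0.232]
    - [[0.32, -0.035, 0], -0.29]
    - [[0.37, -0.04, 0], -0.348]
    - [[0.4, -0.045, 0], -0.406]
    - [[0.412, -0.045, 0], -0.464]

```text
time: 19.6
tcp_pos: [0.5267, 0.0462, 0.2485]
ee_rot: [0.201, 0.979, 0.0, 0.001]
contact_force: [1.0, -0.2, -1.8]
gripper_width: 0.0153
```

```bash
python3 - <<'E'
from h import *
import pickle
state();delta([.5267,.0456,.226],-22.3)
d=cam("scene"); c=cam("wrist"); pickle.dump((d,c),open("s6.pkl","wb"))
def f(c,x0,y0,x1,y1,s): return cv2.resize(c["image"][y0:y1,x0:x1,::-1],None,fx=s,fy=s,interpolation=cv2.INTER_CUBIC)
u,v=w2pix(d,[[.527,.0456,.17]])[0].astype(int)
out=np.zeros((600,800,3),np.uint8)
A=f(d,u-35,v-35,u+35,v+35,7); C=f(c,150,110,490,270,1.5)
out[:240,:510]=C; out[240:600,:490]=A[60:420]
cv2.imwrite("pics/s6.png",np.clip(out*1.4,0,255).astype(np.uint8))
E
```

```text
t 19.6 p [0.5267 0.0462 0.2485] q [2.015e-01 9.795e-01 1.000e-04 6.000e-04] F [ 1.03 -0.25 -1.75] w 0.015292110832006505 yaw [1.5675e+02 7.0000e-02 1.7997e+02]
shift [-0.0005 -0.0012  0.0449]
yaw cur 156.75 turn(tool z down => neg) -0.0053 j6 -1.0990928667056825
```

View pics/s6.png

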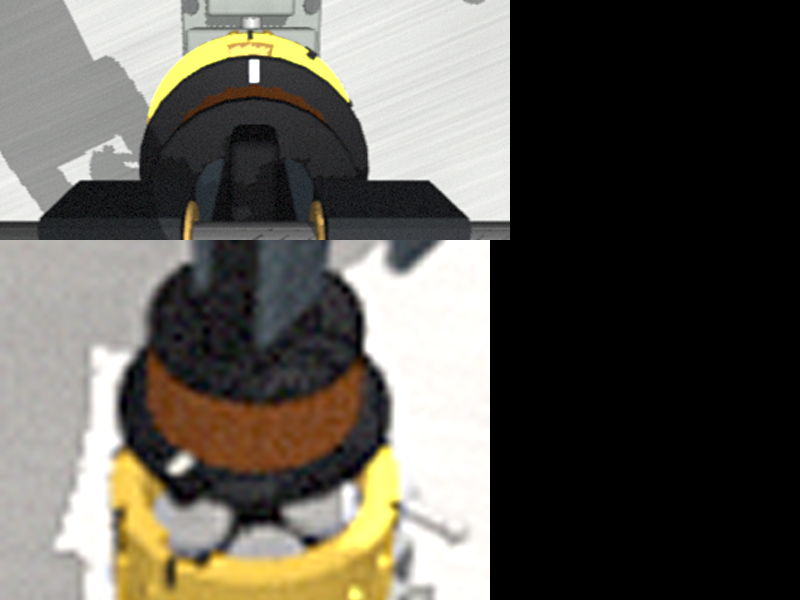

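```bash
python3 - <<'E'
from h import *
import pickle
d,c=pickle.load(open("s6.pkl","rb")); s=sense()
# fit collar outline: compare predicted rim circle with yellow edge on the wrist image
k=np.array([.5267,.0456]);im=cv2.cvtColor(c["image"],cv2.COLOR_RGB2HSV)
yel=((im[...,0]>18)&(im[...,0]<36)&(im[...,1]>120)&(im[...,2]>60)).astype(float); yel=cv2.GaussianBlur(yel,(0,0),.8)
for deg in range(100,230,10):
    a=np.radians(deg);rr=np.arange(.050,.064,.0002)
    px=w2pix(c,[[k[0]+r*np.cos(a),k[1]+r*np.sin(a),.1405] for r in rr])
    v=np.array([cv2.getRectSubPix(yel.astype(np.float32),(1,1),tuple(map(float,p)))[0,0] for p in px])
    i=np.where((v[:-1]>=.5)&(v[1:]<.5))[0]; print(deg,rr[i].round(4))
for u,v in((250,33),(228,50),(272,50),(230,47),(270,45)):
    p=pix2w(c,(u+.5)/1.5+149.5,(v+.5)/1.5+109.5,.1405)[:2]-k; print((u,v),np.linalg.norm(p).round(4),np.degrees(np.arctan2(p[1],p[0])).round(2))
p=pix2w(c,(254.5)/1.5+149.5,(70.5)/1.5+109.5,s["tcp_pos"][2]-.0818+.021)[:2]-s["tcp_pos"][:2];print("ridge",np.linalg.norm(p),np.degrees(np.arctan2(p[1],p[0])))
E
```

```text
100 [0.0564]
110 [0.0568]
120 [0.057]
130 [0.0578]
140 [0.058]
150 [0.0602]
160 [0.0584]
170 [0.059]
180 [0.0586]
190 [0.0586]
200 [0.0582]
210 [0.058]
220 [0.0582]
(250, 33) 0.0583 158.08
(228, 50) 0.0512 171.22
(272, 50) 0.0507 145.23
(230, 47) 0.0525 169.68
(270, 45) 0.053 146.92
ridge 0.0444824872160454 156.27539990681154
```

```bash
python3 - <<'E'
from h import *
delta([.5264,.0453,.216],-22)
E
```

```text
shift [ 0.0003 -0.0015  0.0651]
yaw cur 156.38 turn(tool z down => neg) -0.009 j6 -1.0932558038899343
```

apply_moves:
  deltas:
    - [[0, -0.0015, 0], -0.009]
    - [[0, -0.0015, 0.01], -0.009]
    - [[0, -0.0015, 0.025], -0.009]
    - [[0, -0.0015, 0.04], -0.009]
    - [[0, -0.0015, 0.05], -0.009]
    - [[0, -0.0015, 0.056], -0.009]
    - [[0, -0.0015, 0.061], -0.009]
    - [[0, -0.0015, 0.065], -0.009]

```text
time: 20.7
tcp_pos: [0.526, 0.0456, 0.2186]
ee_rot: [0.191, 0.982, 0.001, 0.001]
contact_force: [-8.6, 1.6, 18.3]
gripper_width: 0.0158
```

```bash
python3 - <<'E'
from h import *
s=state(); print(np.round(s["torque"],2))
delta([.5264,.0453,.2098],-22)
E
```

```text
t 20.7 p [0.526  0.0456 0.2186] q [1.909e-01 9.816e-01 6.000e-04 9.000e-04] F [-8.55  1.62 18.34] w 0.015753495528212612 yaw [1.5799e+02 9.0000e-02 1.7992e+02]
[ 0.09  1.32 -0.08]
shift [-0.0009 -0.0003  0.0176]
yaw cur 157.99 turn(tool z down => neg) -0.0001 j6 -1.1225625190718713
```

apply_moves:
  deltas:
    - [[0, 0, -0.004], 0]
    - [[0.0035, 0, -0.006], 0]
    - [[0.0035, 0, -0.004], 0]
    - [[0.0035, 0, 0], 0]
    - [[0.0035, 0, 0.003], 0]
    - [[0.0035, 0, 0.006], 0]
    - [[0.0035, 0, 0.009], 0]
    - [[0.0035, 0, 0.012], 0]

```text
time: 21.7
tcp_pos: [0.5244, 0.0463, 0.2125]
ee_rot: [0.191, 0.982, 0.001, 0.001]
contact_force: [0.4, 0.2, -2.6]
gripper_width: 0.0158
```

```bash
python3 - <<'E'
from h import *
s=state(); print(np.round(s["torque"],2))
delta([.5264,.0453,.2098],-22)
E
```

```text
t 21.7 p [0.5244 0.0463 0.2125] q [1.909e-01 9.816e-01 6.000e-04 9.000e-04] F [ 0.43  0.25 -2.55] w 0.015763648974138747 yaw [1.5799e+02 9.0000e-02 1.7992e+02]
[ 0.01  0.05 -0.01]
shift [-0.0043 -0.0003  0.0053]
yaw cur 157.99 turn(tool z down => neg) -0.0001 j6 -1.1211694177211202
```

apply_moves:
  deltas:
    - [[0, 0, 0.002], 0]
    - [[0, 0, 0.003], 0]
    - [[0, 0, 0.004], 0]
    - [[0, 0, 0.005], 0]
    - [[0, 0, 0.006], 0]
    - [[0, 0, 0.0065], 0]
    - [[0, 0, 0.0065], 0]
    - [[0, 0, 0.0065], 0]

```text
time: 22.7
tcp_pos: [0.5246, 0.0462, 0.2098]
ee_rot: [0.191, 0.982, 0.001, 0.001]
contact_force: [-0.2, -1.7, 4.5]
gripper_width: 0.0154
```

```bash
python3 - <<'E'
from h import *
s=state(); print(np.round(s["torque"],2))
E
```

```text
t 22.7 p [0.5246 0.0462 0.2098] q [1.909e-01 9.816e-01 6.000e-04 1.200e-03] F [-0.16 -1.67  4.48] w 0.015440723632731879 yaw [1.5799e+02 1.2000e-01 1.7990e+02]
[0.06 0.5  0.01]
```

apply_moves:
  deltas:
    - [[0, 0, 0.0005], 0.02]
    - [[0, 0, 0.0005], 0.05]
    - [[0, 0, 0.0005], 0.08]
    - [[0, 0, 0.0005], 0.11]
    - [[0, 0, 0.0005], 0.14]
    - [[0, 0, 0.0005], 0.165]
    - [[0, 0, 0.0005], 0.185]
    - [[0, 0, 0.0005], 0.195]

```text
time: 23.7
tcp_pos: [0.5241, 0.0465, 0.2097]
ee_rot: [0.478, 0.878, 0.001, 0.001]
contact_force: [-2.7, -0.1, 3.0]
gripper_width: 0.0157
```

```bash
python3 - <<'E'
from h import *
import pickle
s=state(); print(np.round(s["torque"],2))
d=cam("scene"); c=cam("wrist"); pickle.dump((d,c),open("s7.pkl","wb"))
def f(c,x0,y0,x1,y1,s): return cv2.resize(c["image"][y0:y1,x0:x1,::-1],None,fx=s,fy=s,interpolation=cv2.INTER_CUBIC)
u,v=w2pix(d,[[.527,.0456,.15]])[0].astype(int)
out=np.zeros((600,800,3),np.uint8)
A=f(d,u-35,v-35,u+35,v+35,7); C=f(c,150,60,490,270,1.5)
out[:240,:510]=C[:240]; out[240:600,:490]=A[60:420]
cv2.imwrite("pics/s7.png",np.clip(out*1.4,0,255).astype(np.uint8))
state()
E
```

```text
t 23.7 p [0.5241 0.0465 0.2097] q [4.781e-01 8.783e-01 1.000e-03 6.000e-04] F [-2.74 -0.15  2.96] w 0.015654113938755595 yaw [1.2288e+02 1.0000e-02 1.7987e+02]
[0.27 0.63 0.36]
t 23.8 p [0.5243 0.0464 0.2097] q [4.779e-01 8.784e-01 1.000e-03 6.000e-04] F [-2.62  0.26  5.55] w 0.015460945990308046 yaw [1.2290e+02 1.0000e-02 1.7986e+02]
```

View pics/s7.png

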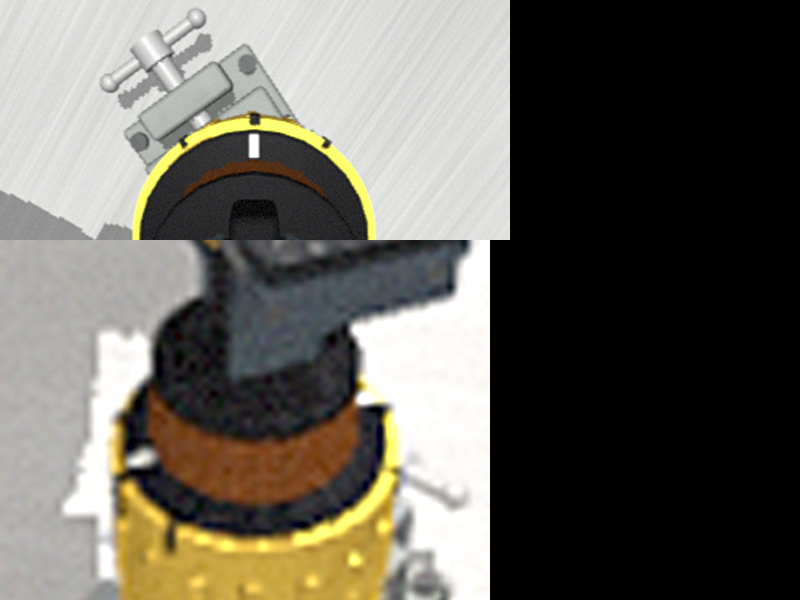

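The white ridge (254,147) sits at the half-way mark (255,118), with the slot mark at (184,142) and the lock mark at (327,142). I'll check that it has settled, then hand in.

```bash
python3 - <<'E'
from h import *
s=state(); print(np.abs(s["joint_vel"]).max(), np.round(s["torque"],2)); print(hand_in())
E
```

```text
t 23.8 p [0.5243 0.0464 0.2097] q [4.779e-01 8.784e-01 1.000e-03 6.000e-04] F [-2.62  0.26  5.55] w 0.015460945990308046 yaw [1.2290e+02 1.0000e-02 1.7986e+02]
0.012678653000599402 [0.3  0.77 0.22]
the job is handed in; nothing more can be done
None
```

I stood both large cells in the empty bays, set the head home on the collar and twisted it about 35° clockwise. I handed in at 23.8 s, still gripping the head at the half-way mark; `hand_in()` gives no verdict.

- **Cells:** the pictures after the second release show all four cell tops level in the well.
- **Head seated:** the TCP stood at 209.7 mm. That puts the grip point at about 61 mm above the rim, with light upward contact (about 5 N).
- **Twist:** the last wrist picture shows the white ridge at the long half-way mark, with the slot and lock marks either side. The tool yaw went from 158.0° to 122.9°.
- **Holding against the spring:** the arm was almost at rest, with about 0.2–0.36 N m on the wrist. The ring angle itself can't be read; from the twist I expect about 0.52 rad.

**One disagreement:** the first attempt to lower the head caught on the chamfer (about 18 N), roughly 2 mm off my first estimate of the collar centre. I lifted it slightly and shifted about 1.8 mm along the slot axis, and it then went in freely. The final TCP is 2–3 mm from that first estimate, against a 5 mm limit.

I did not re-check the bystanders at the end, but no move came near them.

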